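# Turn the drip stand's hook into its notch and hang up the tea infuser

### The arm

A 6-joint arm with a two-finger parallel gripper is mounted at the origin on the work surface; the furniture and walls round the work are solid. World frame = base frame: x ahead of the robot, y to its left, z up, the work surface at z = 0. Lengths are in mm, angles in rad, forces in N, time in s.
With the tool pointing down it reaches from about 275 to 1000 mm from the base axis. Payload 8.4 kg.
Tool frame: the origin (TCP) lies between the finger pads; the fingertips stand 8 mm ahead of it and the grasp point (between the pads) lies 11 mm behind it (tcp_to_tips is the distance from the TCP to the fingertips, in mm); z points along the fingers, y is the line along which they close (so a half turn about z gives the same grasp; the last joint's range is limited). The gripper opens to 85 mm and grips with 20 to 120 N. Pads are 22 mm wide; open, the fingers measure 114 mm over their backs; the gripper's body (76 mm by 85 mm) begins 54 mm behind the grasp point. The pads swing forward as they close: fully open they stand 13 mm farther back than shut.
Start: joints at [-1.175, 0.353, 1.633, -0, 1.155, -0.002], TCP at [242.118, -576.2, 239.281] pointing down, gripper open.
Joint ranges: [-2.63, 2.63], [-0.92, 2.1], [0.06, 2.66], [-1.3, 4.44], [0, 2.69], [-3.02, 3.02]. Speed limits (rad/s): [2.22, 2.22, 2.79, 3.14, 3.14, 3.14].

### API

Orientations are given as [roll, pitch, yaw] about the fixed x, y, z axes, in that order (R = Rz(yaw) Ry(pitch) Rx(roll)).
In Python, from rig import * gives the robot as it stands.
- The arm moves only by the tool step_arm, never from a script. Its argument "motion" is a list of rows, each an object with "claw": the finger opening in mm, from 0 to 85.4; "delta_pos": the shift along the tool's x, y, z in mm, a list of three; "turn": the turn about the tool's z in rad. In form: [{"claw": claw, "delta_pos": [dx, dy, dz], "turn": turn}, ...]. A call has 1 to 8 rows; each row shifts and turns the commanded pose from where the row before left it, along the tool's axes as they then stand; what a row does not reach is not made up. A row lasts 1/12 s, in which the tool goes at most 41.7 mm and 7.16 degrees, less where a joint would pass 70% of its speed; a pose out of reach is approached as far as the arm can. A call is refused whole if a number of a shift passes 41.7 or a number of a turn 0.125, either way. A call with a gripper value outside its range is refused whole. The fingers move at their own pace and stop on an object; "force" is the grip in N (left out, the last holds). Time passes only in rows, so rows that do not move let the fingers close. It gives the time, the measured TCP pose, the force, the opening and the grip force at its end, in the units of the state.
- sense(): the state, without advancing time (a new reading comes with each control period).
- grab_frame(name): name is "side" or "top" or "wrist"; returns a dict with "img" (420x560x3 uint8, red, green, blue), "vertical_fov" (degrees; the focal length in pixels is half the picture's height over the tangent of half this angle, whatever the lens; pixels are square), "cx", "cy" (the principal point, pixels), "R" (3x3) and "t" (3): a world point X has camera coordinates R X + t. Camera axes: x right, y down, z forward; pixel columns grow to the right and rows downward; lengths in mm; the calibration is good to about 2 mm. A picture is of the moment at which its call begins. There is no depth.
- sign_off(): hands the job in; it is judged then, once.
The state is a dict: "clock": time; "qpos": joint angles; "qvel": joint speeds; "joint_efforts": joint torques, N m; "eef_pos": TCP position; "tcp_rot": TCP orientation; "contact_force": force on the tool from outside, world axes, zero at the start; "wrist_torque": the same for the moment, N m; "opening": opening from 0.0 (shut) to 1.0 (fully open); "grasp_force": force on a finger pad.
Only numpy, scipy, OpenCV 4.12 (cv2) and the standard library are available. Lean on these libraries where they do the work, as an engineer would, in place of code of your own. Each camera call takes 0.05 s, during which the arm holds its last target. There are 200 camera calls.

### The job

The tea infuser should drip off into the deep white bowl beside the drip stand. Gently turn the swivel hook of the drip stand round towards the bowl until it drops into the notch there and locks, without forcing it any further once it has locked; then gently hang the infuser by its wire loop in the dip of the hook and let go, so that it hangs still and free over the bowl. Leave the bowl, the flat saucer, the sugar jar and the honey jar where they stand.

Things in the scene. Friction and masses are not known exactly. Their poses are not given: they have to be found in the camera images.
- swivel_hook: Steel hook that swivels on top of the drip stand (fixed; round dark foot of 88 mm, post 275 mm high). Origin: on the post's axis at the centre line of the hook arm (z = 240 mm locked, 246 unlocked). x: along the arm, away from the post; z up. Arm: level round bar of 7 mm from x = 10 to 78 mm, then a dip. It turns with about 1 N at x = 60 mm; the robot must not press it with more than 12 N
- hub_key (a point): key (6 mm wide) under the hook's hub, 21 mm from the axis, 24 mm below the arm. Notches in the collar under it: 7.6 mm wide, 2.1 rad apart; one lies within 0.36 rad of the line from post to bowl, exactly where is found by feel. The hook starts 0.75 to 1.35 rad clockwise (from above) of that one, no notch between. Over it the hook is sprung down 6 mm (5 N) and stops hard, play 0.08 rad
- hook_tip (a point): end of the hook's turned-up tip: x = 111 mm, 19 mm above the arm's centre line (the post's end knob reaches 35 mm above that line)
- hook_seat (a point): top of the bar at the lowest point of the hook's dip, where the loop shall hang: at x = 94 mm, z = -4.5 mm of the swivel hook; axes as the swivel hook's
- infuser: steel tea infuser, about 70 g, standing on the saucer: perforated can of 33 mm diameter, lid of 36 mm at 48 to 60 mm height, above it an upright loop of 4 mm wire in its y-z plane: 26 mm wide outside, 18 mm inside (along y), straight sides from the lid up to 106 mm, round top to 119 mm. Origin: centre of the underside; z up. The hook passes through the loop along x
- loop_top (a point): underside of the top of the infuser's loop, 115 mm above the infuser's underside; axes as the infuser's
- bowl: white drip bowl under the hook, 136 mm wide at the rim (inside 128), 56 mm high, with a narrow foot; origin: centre of its underside
- saucer: white saucer, 124 mm wide, 16 mm high, floor 5 mm thick; origin: centre of its underside
- sugar_jar: tall clear jar with a black lid, 70 mm wide, 145 mm high; origin: centre of its underside
- honey_jar: jar with a yellow lid and dark filling, 72 mm wide, 112 mm high; origin: centre of its underside
Mind the look-alikes: they are no part of the job. Leave any green look-alike of the infuser alone.

How it is judged (in metres and radians):
On the way:
1. the hook has dropped into the notch towards the bowl and is locked there (height (world z) of swivel_hook below 0.242 m and horizontal distance between hook_seat and bowl below 0.044 m), for 0.2 s.
At the end, for the whole second after the job is handed in: The hook is locked in the notch by the bowl (under 242 mm high); the infuser hangs still and upright (within 0.25 rad) by its loop, loop top within 10 mm of the dip, its centre within 47 mm of the bowl's, clear of the bowl; bowl, saucer and both jars moved less than 20 mm (height (world z) of swivel_hook below 0.242 m and distance between loop_top and hook_seat below 0.01 m and horizontal distance between infuser and bowl below 0.047 m and angle between infuser's own z axis and vertical below 0.25 rad and contact force between infuser and swivel_hook above 0.1 N and contact force between infuser and bowl below 0.05 N and linear speed of infuser below 0.05 m/s and angular speed of infuser below 0.8 rad/s and distance of each of bowl, saucer, sugar_jar, honey_jar from where it was at the start of the episode below 0.02 m); the robot touches nothing.
It fails at once if the robot presses on the swivel hook with more than 12 N (contact force between any of the arm, the fingers and swivel_hook above 12 N).
It fails at once if the infuser is pressed or dropped on the hook with more than 15 N (contact force between infuser and swivel_hook above 15 N).
It fails at once if the bowl, the saucer or a jar is knocked 25 mm or more away or tipped (distance of any of bowl, saucer, sugar_jar, honey_jar from where it was at the start of the episode above 0.025 m or angle between any of bowl, saucer, sugar_jar, honey_jar's own z axis and vertical above 0.3 rad).
It also fails if it takes over 64 s, if anything falls off the work surface, if the arm or the gripper's body presses on something with over 40 N, if the wrist force passes 120 N, or if a joint passes its speed limit or range.

## Working session

There is one attempt and no reset: what is moved stays moved. The work goes in short steps, Python scripts to look and compute and a tool call to move; the robot and the scene stay as the last step left them, time stands still between calls to the robot, and variables do not carry over. Pictures are saved under pics/ and viewed, at most 10 in all, crops included, and the job is handed in when it is done.

Besides the shell and the picture viewer there is one more tool, called after ">>>" as a command line: name --argument value ..., lists and objects as JSON in quotes. step_arm: Moves the arm, as the interface text tells. Its arguments: {"type":"object","properties":{"motion":{"type":"array","items":{"type":"object","properties":{"claw":{"type":"number"},"delta_pos":{"type":"array","items":{"type":"number"}},"turn":{"type":"number"}}}},"force":{"type":"number"}},"required":["motion"]}

```bash
mkdir -p pics; ls
cat > h.py <<'E'
from rig import *
import numpy as np, cv2
def save(n,fn):
    f=grab_frame(n); cv2.imwrite('pics/'+fn,cv2.cvtColor(f['img'],cv2.COLOR_RGB2BGR))
    np.savez('pics/'+fn[:-4]+'.npz',**f); return f
def load(fn): return dict(np.load('pics/'+fn+'.npz'))
def foc(f): return f['img'].shape[0]/2/np.tan(np.radians(float(f['vertical_fov']))/2)
def ray(f,u,v):
    R=np.array(f['R']);t=np.array(f['t']); c=-R.T@t
    d=R.T@np.array([(u-f['cx'])/foc(f),(v-f['cy'])/foc(f),1]); return c,d/np.linalg.norm(d)
def onz(f,u,v,z):
    c,d=ray(f,u,v); return c+d*(z-c[2])/d[2]
def proj(f,X):
    p=np.array(f['R'])@np.array(X,float)+np.array(f['t']); return p[0]/p[2]*foc(f)+f['cx'],p[1]/p[2]*foc(f)+f['cy']
def tri(f,a,g,b):
    c1,d1=ray(f,*a);c2,d2=ray(g,*b)
    s=np.linalg.lstsq(np.c_[d1,-d2],c2-c1,rcond=None)[0]
    p,q=c1+s[0]*d1,c2+s[1]*d2; return (p+q)/2,np.linalg.norm(p-q)
E
python3 - <<'E'
from h import *
s=sense(); print(s)
fs=[save(n,n+'0.png') for n in('top','side')]
for f in fs: print(f['vertical_fov'],f['cx'],f['cy'],np.round(-np.array(f['R']).T@np.array(f['t'])),np.round(f['R'],2).tolist())
E
```

```text
pics
{'clock': 0.0, 'qpos': array([-1.17543384e+00,  3.53631412e-01,  1.63416025e+00,  4.44066211e-05,
        1.15516637e+00, -2.39794664e-03]), 'qvel': array([ 1.50728949e-05,  4.68138085e-05, -1.24637545e-04,  1.73295735e-03,
        2.84141828e-04,  1.53515655e-03]), 'joint_efforts': array([ 2.92897879e-03, -6.05237174e+01, -3.42067337e+01,  4.05879337e-04,
        9.11644165e-03,  1.83911561e-05]), 'eef_pos': array([ 241.93000637, -575.76888915,  238.56093907]), 'tcp_rot': array([-3.14022737e+00, -4.38754097e-05,  3.97742446e-01]), 'contact_force': array([-0.04700784, -0.4733738 , -0.09579546]), 'wrist_torque': array([-0.06763091, -0.00978743,  0.03266931]), 'grasp_force': 0.0, 'opening': 1.0003121576903387}
48.92924296261614 275.1719975927527 200.90015293421592 [ 413.   12. 1225.] [[0.02, -1.0, -0.0], [-1.0, -0.02, -0.05], [0.05, 0.0, -1.0]]
55.931613409910256 284.54344724775115 212.39956984224963 [  17. -748.  597.] [[0.86, -0.51, 0.02], [-0.2, -0.39, -0.9], [0.47, 0.77, -0.44]]
```

View pics/top0.png

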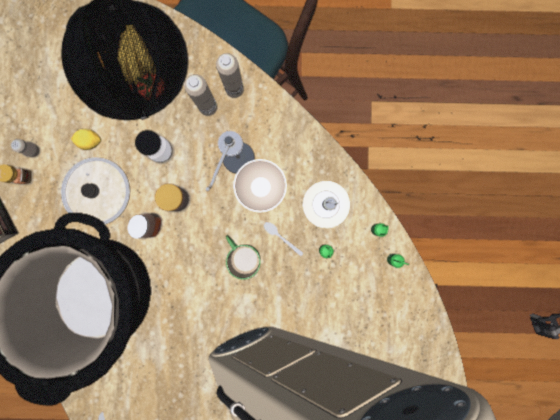

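View pics/side0.png

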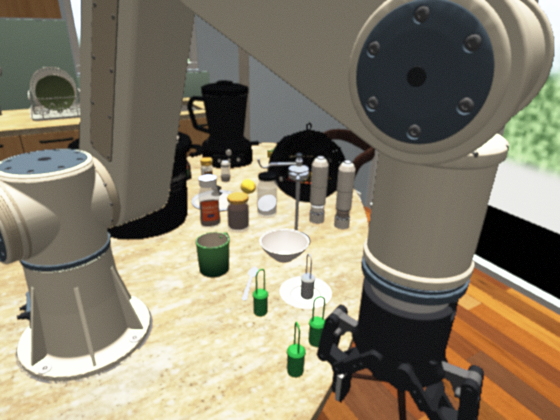

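The top view shows the post knob at (230,142), the hook tip near (209,189), the bowl at (261,186) and the saucer with the infuser at (328,204). The jars are at (150,143) and (169,198), and the green look-alikes are around (325,252), (380,230) and (397,261). Next I'll enlarge both views.

Run:
```python
from h import *
t=load('top0');s=load('side0')
for n,u,v,z in [('knob',230,141,275),('foot',238,156,5),('tip',209,189,265),('bowl rim',261,186,56),('saucer',327,204,16),('lid',330,204,60),('sugar',149,142,145),('honey',170,196,112)]:
    print(n,np.round(onz(t,u,v,z)))
a=cv2.resize(t['img'][120:240,190:360],None,fx=4,fy=4,interpolation=cv2.INTER_CUBIC)
b=cv2.resize(s['img'][145:315,240:340],None,fx=3.4,fy=3.4,interpolation=cv2.INTER_CUBIC)
cv2.imwrite('pics/a.png',a[:,:,::-1])
cv2.imwrite('pics/b.png',b[:,:,::-1])
```

```text
knob [579. 109. 275.]
foot [586. 114.   5.]
tip [479. 151. 265.]
bowl rim [504.  50.  56.]
saucer [ 463. -123.   16.]
lid [ 462. -126.   60.]
sugar [595. 313. 145.]
honey [470. 267. 112.]
```

View pics/a.png

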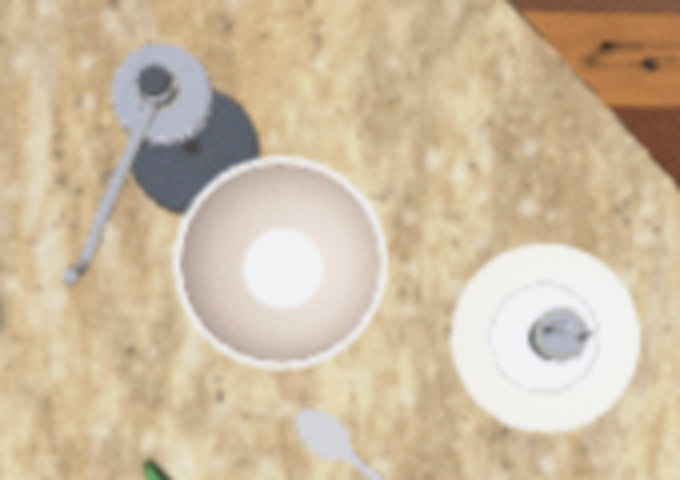

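View pics/b.png

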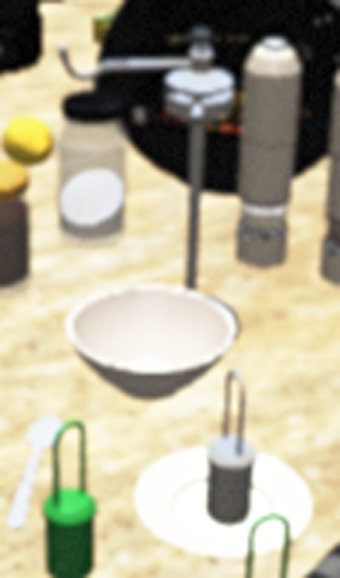

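The enlarged crops show the hook arm leaving the knob at crop (155,82) for its tip at (73,275), and the infuser lid at (561,334), with its loop roughly along the image's horizontal (world y). I'll move over the infuser with the fingers shut and look there with the wrist camera.

>>> step_arm --motion '[{"claw": 0, "delta_pos": [20, -18, -20], "turn": 0}, {"claw": 0, "delta_pos": [26, -24, -10], "turn": 0}, {"claw": 0, "delta_pos": [27, -26, -10], "turn": 0}, {"claw": 0, "delta_pos": [27, -26, -10], "turn": 0}, {"claw": 0, "delta_pos": [27, -26, -10], "turn": 0}, {"claw": 0, "delta_pos": [28, -27, 0], "turn": 0}, {"claw": 0, "delta_pos": [28, -27, 0], "turn": 0}, {"claw": 0, "delta_pos": [28, -27, 0], "turn": 0}]'

```text
clock: 0.77
eef_pos: [358.9, -307.4, 299.3]
tcp_rot: [3.142, -0.0, 0.397]
contact_force: [1.0, 0.3, -0.1]
opening: -0.002
grasp_force: 0.0
```

>>> step_arm --motion '[{"claw": 0, "delta_pos": [28, -27, 0], "turn": 0}, {"claw": 0, "delta_pos": [28, -27, 0], "turn": 0}, {"claw": 0, "delta_pos": [28, -27, 0], "turn": 0}, {"claw": 0, "delta_pos": [28, -27, 0], "turn": 0}, {"claw": 0, "delta_pos": [20, -20, 0], "turn": 0}, {"claw": 0, "delta_pos": [0, 0, 0], "turn": 0}, {"claw": 0, "delta_pos": [0, 0, 0], "turn": 0}]'

```text
clock: 1.35
eef_pos: [431.0, -138.8, 299.1]
tcp_rot: [-3.141, 0.0, 0.401]
contact_force: [-0.4, 0.9, -0.5]
opening: 0.002
grasp_force: 0.0
```

Run:
```python
from h import *
f=save('wrist','w1.png'); s=sense(); print(s['clock'],s['eef_pos'],s['tcp_rot'],s['contact_force'])
print(proj(f,[462,-126,120]),f['vertical_fov'],np.round(-np.array(f['R']).T@np.array(f['t'])))
```

```text
1.4 [ 430.72503364 -139.79093966  299.07056015] [-3.14159180e+00  7.02980302e-04  3.99684366e-01] [ 0.43742791 -0.49486635 -0.42446631]
(np.float64(280.2148905648263), np.float64(158.74907480849078)) 70.8524934359742 [ 498. -110.  432.]
```

View pics/w1.png

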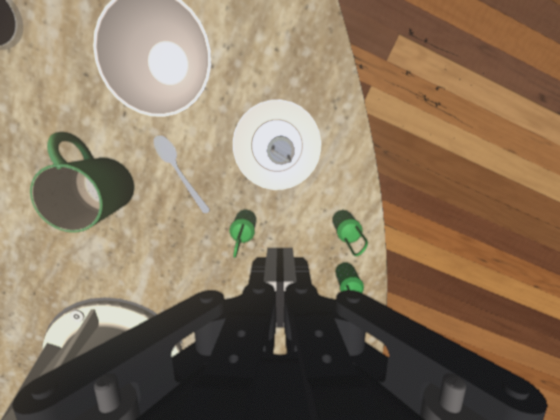

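The wrist view shows the infuser lid at (281,150) on the saucer, with the loop as a line from about (270,147) to (291,160), so it runs close to world y. The hook comes first, so I'll move to the far side of its arm.

>>> step_arm --motion '[{"claw": 0, "delta_pos": [26, -29.2, 0], "turn": -0.098}, {"claw": 0, "delta_pos": [28.8, -26.5, 0], "turn": -0.098}, {"claw": 0, "delta_pos": [31.2, -23.6, 0], "turn": -0.098}, {"claw": 0, "delta_pos": [33.4, -20.4, 0], "turn": -0.098}, {"claw": 0, "delta_pos": [35.2, -17, 0], "turn": -0.098}, {"claw": 0, "delta_pos": [36.7, -13.5, 0], "turn": -0.098}, {"claw": 0, "delta_pos": [37.9, -9.8, 0], "turn": -0.098}, {"claw": 0, "delta_pos": [38.6, -6.1, 0], "turn": -0.098}]'

```text
clock: 2.07
eef_pos: [533.2, 156.1, 299.2]
tcp_rot: [3.141, 0.0, 1.185]
contact_force: [0.9, -0.8, -0.2]
opening: 0.002
grasp_force: 0.0
```

>>> step_arm --motion '[{"claw": 0, "delta_pos": [0, 0, 0], "turn": 0}, {"claw": 0, "delta_pos": [0, 0, 0], "turn": 0}]'

```text
clock: 2.23
eef_pos: [533.0, 156.0, 298.7]
tcp_rot: [-3.141, 0.001, 1.183]
contact_force: [-0.3, 0.3, -0.9]
opening: -0.0
grasp_force: 0.0
```

Run:
```python
from h import *
s=sense(); print(s['clock'],s['eef_pos'],s['tcp_rot'],s['contact_force'])
f=save('top','t2.png');g=save('side','s2.png');w=save('wrist','w2.png')
a=cv2.resize(f['img'][110:220,180:300],None,fx=3.5,fy=3.5);b=cv2.resize(g['img'][110:260,230:330],None,fx=3.5,fy=3.5,interpolation=cv2.INTER_CUBIC)
H=525
o=np.zeros((H,780,3),np.uint8);o[:a.shape[0],:420]=a;o[:,430:780]=b
cv2.imwrite('pics/c.png',o[:,:,::-1])
```

```text
2.2333 [532.9756714  156.0361649  298.65939438] [-3.14102846e+00  9.60475706e-04  1.18282403e+00] [-0.27615879  0.34269863 -0.92276311]
```

View pics/c.png

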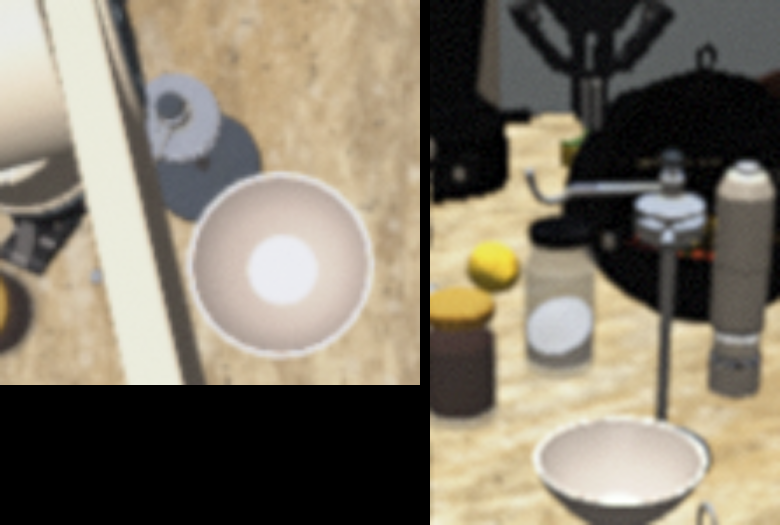

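The side crop shows the hook at (530–680, 180) with the gripper still above and behind it, and the knob at crop (672,158). I'll triangulate the knob and tip.

Run:
```python
from h import *
t=load('top0');s=load('side0')
print(tri(t,(228.7,140.3),s,(299.1,155.1)));print(tri(t,(208.2,188.7),s,(258.6,160.9)))
print('bowl',onz(t,190+281/4,120+263/4,56), 'foot', onz(t,190+196/4,120+150/4,8))
```

```text
(array([582.29266551, 111.75275661, 269.45298064]), np.float64(2.4534460467811074))
(array([481.15283566, 153.70004412, 255.76107684]), np.float64(2.3462558731838765))
bowl [504.29546962  51.69670121  56.        ] foot [581.86105976 111.43830823   8.        ]
```

>>> step_arm --motion '[{"claw": 0, "delta_pos": [0, 0, 14], "turn": 0}, {"claw": 0, "delta_pos": [0, 0, 20], "turn": 0}, {"claw": 0, "delta_pos": [0, 0, 16], "turn": 0}, {"claw": 0, "delta_pos": [0, 0, 9], "turn": 0}, {"claw": 0, "delta_pos": [0, 0, 0], "turn": 0}, {"claw": 0, "delta_pos": [-3, 0, 0], "turn": 0}, {"claw": 0, "delta_pos": [-1, 0, 0], "turn": 0}, {"claw": 0, "delta_pos": [0, 0, 0], "turn": 0}]'

```text
clock: 3.05
eef_pos: [531.5, 151.8, 241.5]
tcp_rot: [3.14, -0.001, 1.181]
contact_force: [0.6, -0.9, 0.4]
opening: -0.002
grasp_force: 0.0
```

>>> step_arm --motion '[{"claw": 0, "delta_pos": [-1, 0, 0], "turn": 0}, {"claw": 0, "delta_pos": [-1, 0, 0], "turn": 0}, {"claw": 0, "delta_pos": [-1, 0, 0], "turn": 0}, {"claw": 0, "delta_pos": [-1, 0, 0], "turn": 0}, {"claw": 0, "delta_pos": [-1, 0, 0], "turn": 0}, {"claw": 0, "delta_pos": [-1, 0, 0], "turn": 0}, {"claw": 0, "delta_pos": [-1, 0, 0], "turn": 0}, {"claw": 0, "delta_pos": [-1, 0, 0], "turn": 0}]'

```text
clock: 3.72
eef_pos: [528.0, 144.8, 240.3]
tcp_rot: [3.141, -0.0, 1.182]
contact_force: [0.9, 2.1, 1.1]
opening: -0.001
grasp_force: 1.2
```

Run:
```python
from h import *
s=sense(); print(s['clock'],s['eef_pos'],s['tcp_rot'],s['contact_force'])
g=save('side','s3.png');b=cv2.resize(g['img'][140:190,230:330],None,fx=7,fy=7,interpolation=cv2.INTER_CUBIC)
cv2.imwrite('pics/d.png',b[:,:,::-1])
```

```text
3.7167 [527.96180306 144.79788485 240.30391921] [ 3.14141846e+00 -9.12578694e-05  1.18188691e+00] [0.85533405 2.13772458 1.10607791]
```

View pics/d.png

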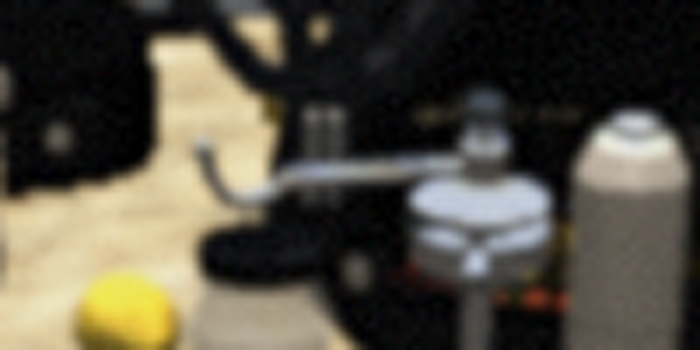

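Contact is made at about 2.3 N. I'll swing the arm on an arc about the post with the tool turning along, quickly at first since no notch can lie in the first 0.65 rad.

>>> step_arm --motion '[{"claw": 0, "delta_pos": [-1.3, -0.3, 0], "turn": -0.02}, {"claw": 0, "delta_pos": [-1.9, -0.4, 0], "turn": -0.03}, {"claw": 0, "delta_pos": [-2.5, -0.6, 0], "turn": -0.04}, {"claw": 0, "delta_pos": [-2.5, -0.6, 0], "turn": -0.04}, {"claw": 0, "delta_pos": [-2.5, -0.6, 0], "turn": -0.04}, {"claw": 0, "delta_pos": [-2.5, -0.6, 0], "turn": -0.04}, {"claw": 0, "delta_pos": [-2.5, -0.6, 0], "turn": -0.04}, {"claw": 0, "delta_pos": [-2.5, -0.6, 0], "turn": -0.04}]'

```text
clock: 4.43
eef_pos: [518.8, 128.2, 240.1]
tcp_rot: [-3.141, 0.0, 1.475]
contact_force: [1.6, 1.9, 0.8]
opening: -0.001
grasp_force: 1.0
```

>>> step_arm --motion '[{"claw": 0, "delta_pos": [-2.5, -0.6, 0], "turn": -0.04}, {"claw": 0, "delta_pos": [-2.5, -0.6, 0], "turn": -0.04}, {"claw": 0, "delta_pos": [-2.5, -0.6, 0], "turn": -0.04}, {"claw": 0, "delta_pos": [-2.5, -0.6, 0], "turn": -0.04}, {"claw": 0, "delta_pos": [-2.5, -0.6, 0], "turn": -0.04}, {"claw": 0, "delta_pos": [-1.9, -0.4, 0], "turn": -0.03}, {"claw": 0, "delta_pos": [-1.3, -0.3, 0], "turn": -0.02}]'

```text
clock: 5.02
eef_pos: [515.1, 112.5, 240.1]
tcp_rot: [-3.141, -0.0, 1.724]
contact_force: [0.1, 1.9, 0.6]
opening: 0.005
grasp_force: 1.0
```

Run:
```python
from h import *
s=sense(); print(s['clock'],s['eef_pos'],s['tcp_rot'],s['contact_force'])
p=s['eef_pos'][:2]-[582,111.5]; print(np.hypot(*p), np.arctan2(p[1],p[0])%6.283, 'hook~',s['tcp_rot'][2]+np.pi/2)
save('side','s4.png');save('top','t4.png')
```

```text
5.0167 [515.10682606 112.54282781 240.05513981] [-3.14085780e+00 -5.98799082e-05  1.72417216e+00] [0.05595413 1.90636703 0.59063472]
66.9013020003481 3.1260044660650657 hook~ 3.29496848919121
```

>>> step_arm --motion '[{"claw": 0, "delta_pos": [-1.2, 0, 0], "turn": -0.02}, {"claw": 0, "delta_pos": [-1.2, 0, 0], "turn": -0.02}, {"claw": 0, "delta_pos": [-1.2, 0, 0], "turn": -0.02}, {"claw": 0, "delta_pos": [-1.2, 0, 0], "turn": -0.02}, {"claw": 0, "delta_pos": [-0.6, 0, 0], "turn": -0.01}, {"claw": 0, "delta_pos": [-0.6, 0, 0], "turn": -0.01}, {"claw": 0, "delta_pos": [-0.6, 0, 0], "turn": -0.01}, {"claw": 0, "delta_pos": [-0.6, 0, 0], "turn": -0.01}]'

```text
clock: 5.78
eef_pos: [516.8, 105.6, 240.2]
tcp_rot: [-3.141, -0.0, 1.843]
contact_force: [-1.7, 1.3, -1.2]
opening: 0.002
grasp_force: 1.0
```

```bash
cat > chk.py <<'E'
from h import *
import sys
s=sense(); n=sys.argv[1]
p=s['eef_pos'][:2]-[582,111.5];r=np.hypot(*p)
print(s['clock'],s['contact_force'].round(1),'r',r.round(1),'hook~',(np.arctan2(p[1],p[0])%6.283+np.arcsin(14.5/r)).round(3),'tool',(s['tcp_rot'][2]+np.pi/2).round(3))
save('side',n+'.png')
for k in ('side0','s4',n): print(k,load(k)['img'][148:176,297:302].mean((1,2)).astype(int))
E
python3 chk.py s5
```

```text
5.7833 [-1.7  1.3 -1.2] r 65.5 hook~ 3.455 tool 3.413
side0 [  7   6   6  10  29  63  86  76  55  63  96 131 167 169 123  86  84 109
 170 219 230 230 232 216 150 122 153 163]
s4 [  4   5   3   6  24  52  69  63  43  50  79 107 139 141 102  75  74  90
 139 186 201 203 203 184 122 100 128 136]
s5 [  4   5   3   8  23  52  69  63  44  51  78 107 138 141 104  80  80  92
 138 185 200 202 204 183 122 101 127 137]
```

>>> step_arm --motion '[{"claw": 0, "delta_pos": [-0.5, 0, 0], "turn": -0.009}, {"claw": 0, "delta_pos": [-0.5, 0, 0], "turn": -0.009}, {"claw": 0, "delta_pos": [-0.5, 0, 0], "turn": -0.009}, {"claw": 0, "delta_pos": [-0.5, 0, 0], "turn": -0.009}, {"claw": 0, "delta_pos": [-0.5, 0, 0], "turn": -0.009}, {"claw": 0, "delta_pos": [-0.5, 0, 0], "turn": -0.009}, {"claw": 0, "delta_pos": [-0.5, 0, 0], "turn": -0.009}, {"claw": 0, "delta_pos": [-0.5, 0, 0], "turn": -0.009}]'

```text
clock: 6.5
eef_pos: [518.1, 101.8, 240.3]
tcp_rot: [-3.142, 0.0, 1.915]
contact_force: [-3.1, 1.8, -0.0]
opening: -0.006
grasp_force: 1.0
```

```bash
python3 chk.py s6
```

```text
6.5 [-3.1  1.8 -0. ] r 64.6 hook~ 3.518 tool 3.486
side0 [  7   6   6  10  29  63  86  76  55  63  96 131 167 169 123  86  84 109
 170 219 230 230 232 216 150 122 153 163]
s4 [  4   5   3   6  24  52  69  63  43  50  79 107 139 141 102  75  74  90
 139 186 201 203 203 184 122 100 128 136]
s6 [  3   4   3   5  23  51  70  63  43  53  79 107 139 142 105  81  83  94
 137 185 201 203 204 183 122  99 127 138]
```

>>> step_arm --motion '[{"claw": 0, "delta_pos": [-0.5, -0.1, 0], "turn": -0.009}, {"claw": 0, "delta_pos": [-0.5, -0.1, 0], "turn": -0.009}, {"claw": 0, "delta_pos": [-0.5, -0.1, 0], "turn": -0.009}, {"claw": 0, "delta_pos": [-0.5, -0.1, 0], "turn": -0.009}, {"claw": 0, "delta_pos": [-0.5, -0.1, 0], "turn": -0.009}, {"claw": 0, "delta_pos": [-0.5, -0.1, 0], "turn": -0.009}, {"claw": 0, "delta_pos": [-0.5, -0.1, 0], "turn": -0.009}, {"claw": 0, "delta_pos": [-0.5, -0.1, 0], "turn": -0.009}]'

```text
clock: 7.22
eef_pos: [518.9, 97.8, 240.3]
tcp_rot: [3.142, 0.0, 1.987]
contact_force: [-2.0, 0.9, -0.6]
opening: -0.002
grasp_force: 1.0
```

```bash
python3 chk.py s7
```

```text
7.2167 [-2.   0.9 -0.6] r 64.6 hook~ 3.581 tool 3.557
side0 [  7   6   6  10  29  63  86  76  55  63  96 131 167 169 123  86  84 109
 170 219 230 230 232 216 150 122 153 163]
s4 [  4   5   3   6  24  52  69  63  43  50  79 107 139 141 102  75  74  90
 139 186 201 203 203 184 122 100 128 136]
s7 [  4   3   3   4  25  51  69  63  44  51  78 108 140 142 104  83  87  96
 137 185 201 202 204 183 122 100 126 137]
```

>>> step_arm --motion '[{"claw": 0, "delta_pos": [-0.5, -0.15, 0], "turn": -0.008}, {"claw": 0, "delta_pos": [-0.5, -0.15, 0], "turn": -0.008}, {"claw": 0, "delta_pos": [-0.5, -0.15, 0], "turn": -0.008}, {"claw": 0, "delta_pos": [-0.5, -0.15, 0], "turn": -0.008}, {"claw": 0, "delta_pos": [-0.5, -0.15, 0], "turn": -0.008}, {"claw": 0, "delta_pos": [-0.5, -0.15, 0], "turn": -0.008}, {"claw": 0, "delta_pos": [-0.5, -0.15, 0], "turn": -0.008}, {"claw": 0, "delta_pos": [-0.5, -0.15, 0], "turn": -0.008}]'

```text
clock: 7.93
eef_pos: [519.7, 93.8, 240.4]
tcp_rot: [3.141, 0.0, 2.051]
contact_force: [-1.2, 2.5, -0.7]
opening: 0.0
grasp_force: 0.9
```

```bash
python3 chk.py s8
```

```text
7.9333 [-1.2  2.5 -0.7] r 64.7 hook~ 3.644 tool 3.621
side0 [  7   6   6  10  29  63  86  76  55  63  96 131 167 169 123  86  84 109
 170 219 230 230 232 216 150 122 153 163]
s4 [  4   5   3   6  24  52  69  63  43  50  79 107 139 141 102  75  74  90
 139 186 201 203 203 184 122 100 128 136]
s8 [  5   4   4   4  22  51  71  62  44  51  80 107 141 142 105  85  90  98
 137 184 200 202 203 183 122  97 123 137]
```

>>> step_arm --motion '[{"claw": 0, "delta_pos": [-0.5, -0.15, 0], "turn": -0.008}, {"claw": 0, "delta_pos": [-0.5, -0.15, 0], "turn": -0.008}, {"claw": 0, "delta_pos": [-0.5, -0.15, 0], "turn": -0.008}, {"claw": 0, "delta_pos": [-0.5, -0.15, 0], "turn": -0.008}, {"claw": 0, "delta_pos": [-0.5, -0.15, 0], "turn": -0.008}, {"claw": 0, "delta_pos": [-0.5, -0.15, 0], "turn": -0.008}, {"claw": 0, "delta_pos": [-0.5, -0.15, 0], "turn": -0.008}, {"claw": 0, "delta_pos": [-0.5, -0.15, 0], "turn": -0.008}]'

```text
clock: 8.65
eef_pos: [520.4, 89.7, 240.3]
tcp_rot: [3.141, -0.0, 2.115]
contact_force: [0.5, 2.2, 0.7]
opening: -0.0
grasp_force: 0.9
```

```bash
python3 chk.py s9
```

```text
8.65 [0.5 2.2 0.7] r 65.4 hook~ 3.706 tool 3.685
side0 [  7   6   6  10  29  63  86  76  55  63  96 131 167 169 123  86  84 109
 170 219 230 230 232 216 150 122 153 163]
s4 [  4   5   3   6  24  52  69  63  43  50  79 107 139 141 102  75  74  90
 139 186 201 203 203 184 122 100 128 136]
s9 [  6   4   2   9  22  51  70  62  44  51  78 108 141 144 104  86  94 100
 136 183 200 203 204 183 123  96 123 136]
```

>>> step_arm --motion '[{"claw": 0, "delta_pos": [-0.5, -0.1, 0], "turn": -0.008}, {"claw": 0, "delta_pos": [-0.5, -0.1, 0], "turn": -0.008}, {"claw": 0, "delta_pos": [-0.5, -0.1, 0], "turn": -0.008}, {"claw": 0, "delta_pos": [-0.5, -0.1, 0], "turn": -0.008}, {"claw": 0, "delta_pos": [-0.5, -0.1, 0], "turn": -0.008}, {"claw": 0, "delta_pos": [-0.5, -0.1, 0], "turn": -0.008}, {"claw": 0, "delta_pos": [-0.5, -0.1, 0], "turn": -0.008}, {"claw": 0, "delta_pos": [-0.5, -0.1, 0], "turn": -0.008}]'

```text
clock: 9.37
eef_pos: [521.9, 85.8, 240.3]
tcp_rot: [3.142, 0.0, 2.179]
contact_force: [-0.6, 2.1, 0.1]
opening: -0.002
grasp_force: 1.0
```

```bash
python3 chk.py s10
```

```text
9.3667 [-0.6  2.1  0.1] r 65.4 hook~ 3.769 tool 3.749
side0 [  7   6   6  10  29  63  86  76  55  63  96 131 167 169 123  86  84 109
 170 219 230 230 232 216 150 122 153 163]
s4 [  4   5   3   6  24  52  69  63  43  50  79 107 139 141 102  75  74  90
 139 186 201 203 203 184 122 100 128 136]
s10 [  4   3   5   6  23  51  69  63  45  51  78 109 140 144 106  90 104 107
 139 182 199 202 203 182 122  95 121 137]
```

>>> step_arm --motion '[{"claw": 0, "delta_pos": [-0.5, -0.1, 0], "turn": -0.008}, {"claw": 0, "delta_pos": [-0.5, -0.1, 0], "turn": -0.008}, {"claw": 0, "delta_pos": [-0.5, -0.1, 0], "turn": -0.008}, {"claw": 0, "delta_pos": [-0.5, -0.1, 0], "turn": -0.008}, {"claw": 0, "delta_pos": [-0.5, -0.1, 0], "turn": -0.008}, {"claw": 0, "delta_pos": [-0.5, -0.1, 0], "turn": -0.008}, {"claw": 0, "delta_pos": [-0.5, -0.1, 0], "turn": -0.008}, {"claw": 0, "delta_pos": [-0.5, -0.1, 0], "turn": -0.008}]'

```text
clock: 10.08
eef_pos: [523.6, 82.1, 240.3]
tcp_rot: [-3.142, -0.0, 2.243]
contact_force: [0.1, 2.5, 0.3]
opening: 0.0
grasp_force: 1.0
```

```bash
python3 chk.py s11
```

```text
10.0833 [0.1 2.5 0.3] r 65.4 hook~ 3.831 tool 3.813
side0 [  7   6   6  10  29  63  86  76  55  63  96 131 167 169 123  86  84 109
 170 219 230 230 232 216 150 122 153 163]
s4 [  4   5   3   6  24  52  69  63  43  50  79 107 139 141 102  75  74  90
 139 186 201 203 203 184 122 100 128 136]
s11 [  4   4   3   7  23  51  70  63  45  51  78 106 136 135 102  94 108 113
 138 178 197 203 204 183 119  94 119 136]
```

>>> step_arm --motion '[{"claw": 0, "delta_pos": [-0.5, -0.1, 0], "turn": -0.008}, {"claw": 0, "delta_pos": [-0.5, -0.1, 0], "turn": -0.008}, {"claw": 0, "delta_pos": [-0.5, -0.1, 0], "turn": -0.008}, {"claw": 0, "delta_pos": [-0.5, -0.1, 0], "turn": -0.008}, {"claw": 0, "delta_pos": [-0.5, -0.1, 0], "turn": -0.008}, {"claw": 0, "delta_pos": [-0.5, -0.1, 0], "turn": -0.008}, {"claw": 0, "delta_pos": [-0.5, -0.1, 0], "turn": -0.008}, {"claw": 0, "delta_pos": [-0.5, -0.1, 0], "turn": -0.008}]'

```text
clock: 10.8
eef_pos: [525.5, 78.6, 240.2]
tcp_rot: [-3.142, -0.0, 2.307]
contact_force: [-0.6, 2.1, -0.2]
opening: 0.003
grasp_force: 0.9
```

```bash
python3 chk.py s12
```

```text
10.8 [-0.6  2.1 -0.2] r 65.4 hook~ 3.893 tool 3.877
side0 [  7   6   6  10  29  63  86  76  55  63  96 131 167 169 123  86  84 109
 170 219 230 230 232 216 150 122 153 163]
s4 [  4   5   3   6  24  52  69  63  43  50  79 107 139 141 102  75  74  90
 139 186 201 203 203 184 122 100 128 136]
s12 [  6   4   3   5  23  50  70  61  46  51  78 104 133 134 101  94 113 121
 144 175 192 200 203 184 120  91 117 134]
```

>>> step_arm --motion '[{"claw": 0, "delta_pos": [-0.5, -0.1, 0], "turn": -0.008}, {"claw": 0, "delta_pos": [-0.5, -0.1, 0], "turn": -0.008}, {"claw": 0, "delta_pos": [-0.5, -0.1, 0], "turn": -0.008}, {"claw": 0, "delta_pos": [-0.5, -0.1, 0], "turn": -0.008}, {"claw": 0, "delta_pos": [-0.5, -0.1, 0], "turn": -0.008}, {"claw": 0, "delta_pos": [-0.5, -0.1, 0], "turn": -0.008}, {"claw": 0, "delta_pos": [-0.5, -0.1, 0], "turn": -0.008}, {"claw": 0, "delta_pos": [-0.5, -0.1, 0], "turn": -0.008}]'

```text
clock: 11.52
eef_pos: [527.7, 75.1, 240.2]
tcp_rot: [-3.141, -0.0, 2.371]
contact_force: [0.1, 1.2, 0.2]
opening: 0.001
grasp_force: 0.9
```

```bash
python3 chk.py s13
```

```text
11.5167 [0.1 1.2 0.2] r 65.4 hook~ 3.956 tool 3.941
side0 [  7   6   6  10  29  63  86  76  55  63  96 131 167 169 123  86  84 109
 170 219 230 230 232 216 150 122 153 163]
s4 [  4   5   3   6  24  52  69  63  43  50  79 107 139 141 102  75  74  90
 139 186 201 203 203 184 122 100 128 136]
s13 [  5   5   3   8  23  51  69  64  44  52  78 105 138 142 105  94 115 128
 152 181 192 195 201 183 119  90 117 134]
```

>>> step_arm --motion '[{"claw": 0, "delta_pos": [-0.5, -0.1, 0], "turn": -0.008}, {"claw": 0, "delta_pos": [-0.5, -0.1, 0], "turn": -0.008}, {"claw": 0, "delta_pos": [-0.5, -0.1, 0], "turn": -0.008}, {"claw": 0, "delta_pos": [-0.5, -0.1, 0], "turn": -0.008}, {"claw": 0, "delta_pos": [-0.5, -0.1, 0], "turn": -0.008}, {"claw": 0, "delta_pos": [-0.5, -0.1, 0], "turn": -0.008}, {"claw": 0, "delta_pos": [-0.5, -0.1, 0], "turn": -0.008}, {"claw": 0, "delta_pos": [-0.5, -0.1, 0], "turn": -0.008}]'

```text
clock: 12.23
eef_pos: [530.1, 71.7, 240.3]
tcp_rot: [-3.141, 0.0, 2.435]
contact_force: [-0.5, 0.3, 0.2]
opening: 0.005
grasp_force: 0.0
```

```bash
python3 chk.py s14
python3 - <<'E'
from h import *
o=[cv2.resize(load(k)['img'][140:195,240:340],None,fx=5,fy=5,interpolation=cv2.INTER_CUBIC) for k in ('s8','s14')]
cv2.imwrite('pics/e.png',np.vstack(o)[:,:,::-1])
E
```

```text
12.2333 [-0.5  0.3  0.2] r 65.4 hook~ 4.02 tool 4.005
side0 [  7   6   6  10  29  63  86  76  55  63  96 131 167 169 123  86  84 109
 170 219 230 230 232 216 150 122 153 163]
s4 [  4   5   3   6  24  52  69  63  43  50  79 107 139 141 102  75  74  90
 139 186 201 203 203 184 122 100 128 136]
s14 [  8   7   7   6  23  48  68  59  42  52  76  90  99 110 139 154 115  95
 120 138 162 184 192 195 198 183 128  93]
```

View pics/e.png

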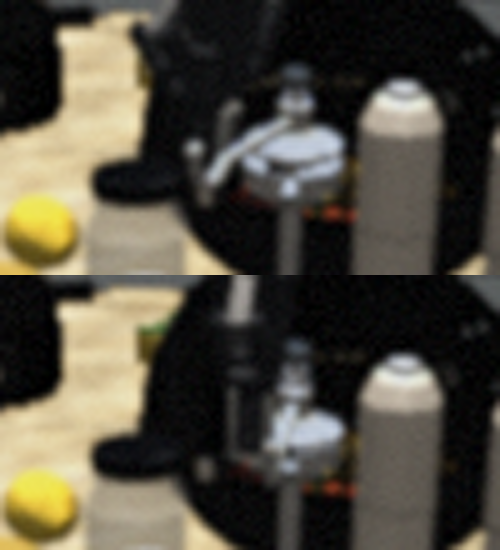

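The lower half shows the hub sunk by about 2 px at (290,380) against the knob, with the contact force gone: the hook has dropped and locked at about 4.0 rad. I'll retreat without pressing any further.

>>> step_arm --motion '[{"claw": 0, "delta_pos": [6, 0, 0], "turn": 0}, {"claw": 0, "delta_pos": [10, 0, 0], "turn": 0}, {"claw": 0, "delta_pos": [0, 0, -20], "turn": 0}, {"claw": 0, "delta_pos": [0, 0, -30], "turn": 0}, {"claw": 0, "delta_pos": [0, 0, -10], "turn": 0}, {"claw": 0, "delta_pos": [-4.5, -13, 0], "turn": 0}, {"claw": 0, "delta_pos": [-9.5, -26, 0], "turn": 0}, {"claw": 0, "delta_pos": [-9.5, -26, 0], "turn": 0}]'

```text
clock: 12.95
eef_pos: [492.3, 17.2, 299.5]
tcp_rot: [-3.141, -0.0, 2.436]
contact_force: [0.9, -1.5, -0.6]
opening: -0.0
grasp_force: 0.0
```

>>> step_arm --motion '[{"claw": 60, "delta_pos": [-9.5, -26, 0], "turn": 0}, {"claw": 60, "delta_pos": [-9.5, -26, 0], "turn": 0}, {"claw": 60, "delta_pos": [-9.5, -26, 0], "turn": 0}, {"claw": 60, "delta_pos": [-9.5, -26, 0], "turn": 0.06}, {"claw": 60, "delta_pos": [-9, -26, 0], "turn": 0.12}, {"claw": 60, "delta_pos": [-5, -13, 0], "turn": 0.12}, {"claw": 60, "delta_pos": [0, 0, 0], "turn": 0.12}, {"claw": 60, "delta_pos": [0, 0, 0], "turn": 0.12}]'

```text
clock: 13.62
eef_pos: [434.6, -124.1, 299.2]
tcp_rot: [-3.14, -0.0, 1.886]
contact_force: [1.3, -0.1, -0.1]
opening: 0.698
grasp_force: 0.0
```

>>> step_arm --motion '[{"claw": 60, "delta_pos": [0, 0, 0], "turn": 0.12}, {"claw": 60, "delta_pos": [0, 0, 0], "turn": 0.12}, {"claw": 60, "delta_pos": [0, 0, 0], "turn": 0.12}, {"claw": 60, "delta_pos": [0, 0, 0], "turn": 0.12}, {"claw": 60, "delta_pos": [0, 0, 0], "turn": 0.12}, {"claw": 60, "delta_pos": [0, 0, 0], "turn": 0.12}, {"claw": 60, "delta_pos": [0, 0, 0], "turn": 0.12}, {"claw": 60, "delta_pos": [0, 0, 0], "turn": 0.12}]'

```text
clock: 14.28
eef_pos: [435.1, -123.1, 299.1]
tcp_rot: [-3.14, 0.001, 0.928]
contact_force: [-0.4, 0.3, 0.6]
opening: 0.707
grasp_force: 0.0
```

>>> step_arm --motion '[{"claw": 60, "delta_pos": [0, 0, 10], "turn": 0.12}, {"claw": 60, "delta_pos": [0, 0, 10], "turn": 0.12}, {"claw": 60, "delta_pos": [0, 0, 10], "turn": 0.12}, {"claw": 60, "delta_pos": [0, 0, 10], "turn": 0.12}, {"claw": 60, "delta_pos": [0, 0, 10], "turn": 0.12}, {"claw": 60, "delta_pos": [0, 0, 0], "turn": 0.12}, {"claw": 60, "delta_pos": [0, 0, 0], "turn": 0.12}, {"claw": 60, "delta_pos": [0, 0, 0], "turn": 0.05}]'

```text
clock: 14.95
eef_pos: [434.8, -123.1, 249.0]
tcp_rot: [-3.141, 0.002, 0.037]
contact_force: [-0.6, 0.4, -0.2]
opening: 0.706
grasp_force: 0.0
```

Run:
```python
from h import *
s=sense(); print(s['clock'],s['eef_pos'],s['tcp_rot'],s['contact_force'],s['opening'])
w=save('wrist','w5.png');t=save('top','t5.png');d=save('side','s15.png')
u,v=map(int,proj(w,[462,-126,124])); print(u,v,np.round(-np.array(w['R']).T@np.array(w['t'])))
o=np.zeros((480,800,3),np.uint8)
u0,v0=max(u-60,0),max(v-60,0); print('wrist crop',u0,v0)
a=cv2.resize(w['img'][v0:v0+120,u0:u0+100],(400,480),interpolation=cv2.INTER_CUBIC);o[:,:400]=a
b=cv2.resize(t['img'][125:205,215:295],(400,400),interpolation=cv2.INTER_CUBIC);o[:400,400:]=b
cv2.imwrite('pics/f.png',o[:,:,::-1])
```

```text
14.95 [ 434.82762565 -123.06640226  248.95772533] [-3.14118397e+00  1.96193665e-03  3.68893846e-02] [-0.64686075  0.35024325 -0.22491171] 0.7058532001518705
284 173 [ 508. -120.  382.]
wrist crop 224 113
```

View pics/f.png

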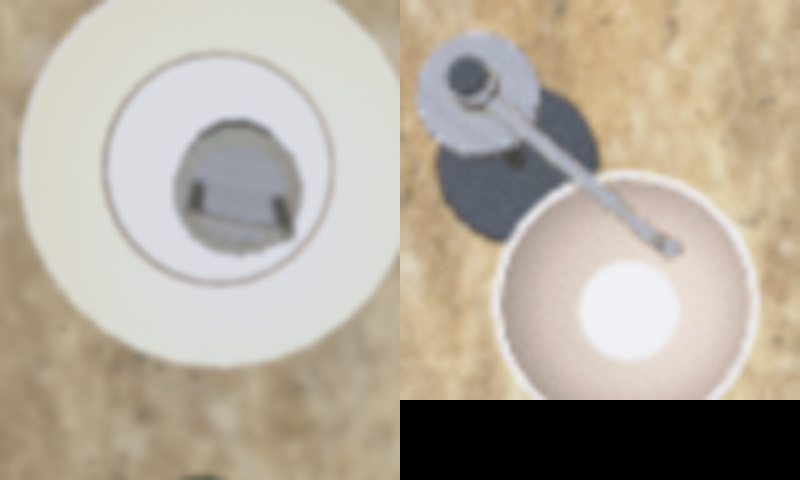

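The left half shows the loop's two legs ending at about crop (195,213) and (291,234), over the lid centred near (237,190). The right half shows the hook pointing over the bowl, with the knob at (468,76) and the tip at (670,246).

Run:
```python
from h import *
w=load('w5');t=load('t5')
P=lambda x,y,z:onz(w,224+x/4,113+y/4,z)
a,b=P(195,213,111),P(291,234,111);print(a,b,(a+b)/2,np.linalg.norm(a-b),'loop dir',np.arctan2(b[1]-a[1],b[0]-a[0]))
a2,b2=P(197,186,65),P(280,200,65);print('legs base',a2,b2,(a2+b2)/2,np.arctan2(b2[1]-a2[1],b2[0]-a2[0]))
print('lid',P(237,190,65), 'saucer',P(218,170,16))
k=onz(t,215+68/5,125+76/5,275);tip=onz(t,215+270/5,125+246/5,258)
post=np.array([582.,111.5]);d=tip[:2]-post;th=np.arctan2(d[1],d[0]);print(k,tip,np.hypot(*d),th%6.283)
seat=post+94*np.array([np.cos(th),np.sin(th)]);print('seat',seat)
```

```text
[ 466.081038   -115.30013137  111.        ] [ 462.04702005 -137.60691997  111.        ] [ 464.06402903 -126.45352567  111.        ] 22.668615275451174 loop dir -1.7497053149475623
legs base [ 466.25366848 -114.80143005   65.        ] [ 463.34724953 -137.14186515   65.        ] [ 464.80045901 -125.9716476    65.        ] -1.700166513832332
lid [ 465.58664371 -125.519192     65.        ] saucer [ 464.97280512 -120.27846084   16.        ]
[580.46294633 112.0101299  275.        ] [513.32902184  26.93456133 258.        ] 108.93583734895392 4.030160989700715
seat [522.74427567  38.52905281]
```

>>> step_arm --motion '[{"claw": 60, "delta_pos": [10, 1.4, 0], "turn": 0}, {"claw": 60, "delta_pos": [14, 2, 5], "turn": 0}, {"claw": 60, "delta_pos": [5.6, 0.8, 20], "turn": 0.09}, {"claw": 60, "delta_pos": [0, 0, 30], "turn": 0.1}, {"claw": 60, "delta_pos": [0, 0, 30], "turn": 0}, {"claw": 60, "delta_pos": [0, 0, 30], "turn": 0}, {"claw": 60, "delta_pos": [0, 0, 20], "turn": 0}, {"claw": 60, "delta_pos": [0, 0, 10], "turn": 0}]'

```text
clock: 15.77
eef_pos: [464.9, -125.7, 102.5]
tcp_rot: [-3.141, 0.004, -0.145]
contact_force: [-0.3, 0.3, 0.6]
opening: 0.701
grasp_force: 0.0
```

>>> step_arm --motion '[{"claw": 60, "delta_pos": [0, 0, 10], "turn": 0}, {"claw": 60, "delta_pos": [0, 0, 4], "turn": 0}, {"claw": 60, "delta_pos": [0, 0, 0], "turn": 0}, {"claw": 60, "delta_pos": [0, 0, 0], "turn": 0}]'

```text
clock: 16.1
eef_pos: [466.8, -126.2, 92.0]
tcp_rot: [3.141, -0.001, -0.146]
contact_force: [0.6, 1.0, -0.1]
opening: 0.705
grasp_force: 0.0
```

Run:
```python
from h import *
s=sense(); print(s['clock'],s['eef_pos'],s['tcp_rot'],s['contact_force'],s['opening'])
save('wrist','w6.png')
d=save('side','s16.png')
o=cv2.resize(d['img'][200:340,240:380],(560,560),interpolation=cv2.INTER_CUBIC)
cv2.imwrite('pics/g.png',o[:,:,::-1])
```

```text
16.1 [ 466.77645333 -126.24816167   91.99419888] [ 3.14145459e+00 -1.21309542e-03 -1.45916652e-01] [ 0.61239572  0.98024171 -0.10648444] 0.70510626125333
```

View pics/g.png

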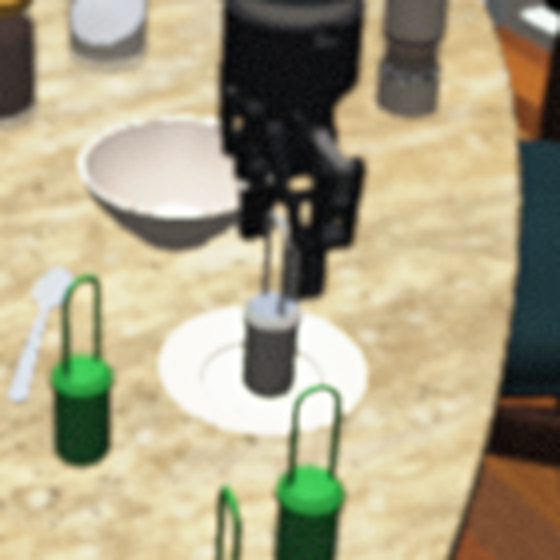

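The loop, at crop (278,220–300), stands between the open fingers. I'll centre it by 2 mm and close.

>>> step_arm --force 25 --motion '[{"claw": 60, "delta_pos": [-2, 0, 1], "turn": 0}, {"claw": 45, "delta_pos": [0, 0, 0], "turn": 0}, {"claw": 34, "delta_pos": [0, 0, 0], "turn": 0}, {"claw": 28, "delta_pos": [0, 0, 0], "turn": 0}, {"claw": 22, "delta_pos": [0, 0, 0], "turn": 0}, {"claw": 18, "delta_pos": [0, 0, 0], "turn": 0}, {"claw": 18, "delta_pos": [0, 0, 0], "turn": 0}, {"claw": 18, "delta_pos": [0, 0, 0], "turn": 0}]'

```text
clock: 16.87
eef_pos: [464.4, -125.8, 90.6]
tcp_rot: [3.142, -0.001, -0.146]
contact_force: [-0.5, -0.1, 6.4]
opening: 0.296
grasp_force: 24.4
```

>>> step_arm --motion '[{"claw": 18, "delta_pos": [0, 0, -1], "turn": 0}, {"claw": 18, "delta_pos": [0, 0, -3], "turn": 0}, {"claw": 18, "delta_pos": [0, 0, -8], "turn": 0}, {"claw": 18, "delta_pos": [0, 0, -15], "turn": 0}, {"claw": 18, "delta_pos": [0, 0, -20], "turn": 0}, {"claw": 18, "delta_pos": [0, 0, -15], "turn": 0}, {"claw": 18, "delta_pos": [0, 0, 0], "turn": 0}, {"claw": 18, "delta_pos": [0, 0, 0], "turn": 0}]'

```text
clock: 17.53
eef_pos: [464.6, -125.9, 153.2]
tcp_rot: [3.141, -0.002, -0.146]
contact_force: [-0.9, -0.9, -0.9]
opening: 0.293
grasp_force: 24.6
```

Run:
```python
from h import *
s=sense(); print(s['clock'],s['eef_pos'],s['tcp_rot'],s['contact_force'],s['opening'],s['grasp_force'])
d=save('side','s17.png')
p=s['eef_pos']; 
for z in (p[2],p[2]-28,p[2]-87): print(z,proj(d,[p[0],p[1],z]))
# can: grey dark mask below the gripper
im=d['img'].astype(int); print(im[220:290:5,285:325:4].mean(2).astype(int))
```

```text
17.5333 [ 464.62042281 -125.92791759  153.19324408] [ 3.14134527e+00 -2.07908973e-03 -1.46255494e-01] [-0.94121471 -0.85762076 -0.85411776] 0.2933994257158198 24.60296932607889
153.19324407862734 (np.float64(309.5526766155919), np.float64(242.0798054271664))
125.19324407862734 (np.float64(308.9034437851582), np.float64(252.81538089090478))
66.19324407862734 (np.float64(307.5920919252644), np.float64(274.49961525409526))
[[187 191 189  75  30  26  19  36  46  31]
 [208 203 182  96 117  14  15  59  16  12]
 [208 212 223 167 167  20  28  52  12  28]
 [211 204 199 196 182  13  46  14  14  74]
 [220 219 215 210 193  13  65  19  27 184]
 [228 228 227 223 214 208  65  15  41 196]
 [239 233 232 234 228 160 165 144 201 208]
 [ 87  84  79  77 171 190 198 179 190 202]
 [ 76  77 202 223 210  63  77  69 178 183]
 [221 223 225 217 174  70  69  66 191 200]
 [205 197 205 209 144  70  72  63 194 193]
 [195 205 195 189 213  72  65  76 193 206]
 [207 247 249 250 250 251 252 251 251 236]
 [247 248 249 242 229 231 237 249 249 249]]
```

The infuser is held at 25 mm opening and lifted. Now I'll raise it, turn to the hook's direction and go to a point outside the tip.

>>> step_arm --motion '[{"claw": 18, "delta_pos": [0, 0, -8], "turn": -0.05}, {"claw": 18, "delta_pos": [0, 0, -15], "turn": -0.08}, {"claw": 18, "delta_pos": [0, 0, -18], "turn": -0.1}, {"claw": 18, "delta_pos": [0, 0, -18], "turn": -0.1}, {"claw": 18, "delta_pos": [0, 0, -15], "turn": -0.1}, {"claw": 18, "delta_pos": [0, 0, -9], "turn": -0.1}, {"claw": 18, "delta_pos": [0, 0, -4], "turn": -0.1}, {"claw": 18, "delta_pos": [0, 0, 0], "turn": -0.1}]'

```text
clock: 18.25
eef_pos: [464.1, -125.8, 239.3]
tcp_rot: [-3.142, 0.0, 0.589]
contact_force: [0.3, 0.6, -0.7]
opening: 0.293
grasp_force: 24.6
```

>>> step_arm --motion '[{"claw": 18, "delta_pos": [0, 0, 0], "turn": -0.1}, {"claw": 18, "delta_pos": [0, 0, 0], "turn": -0.1}, {"claw": 18, "delta_pos": [0, 0, 0], "turn": -0.07}, {"claw": 18, "delta_pos": [0, 0, 0], "turn": -0.034}, {"claw": 18, "delta_pos": [0, -10, 0], "turn": 0}, {"claw": 18, "delta_pos": [0, -20, 0], "turn": 0}, {"claw": 18, "delta_pos": [0, -20, 0], "turn": 0}, {"claw": 18, "delta_pos": [0, -8.5, 0], "turn": 0}]'

```text
clock: 18.92
eef_pos: [415.8, -87.4, 238.1]
tcp_rot: [-3.138, 0.001, 0.886]
contact_force: [0.0, -0.3, -0.5]
opening: 0.292
grasp_force: 24.7
```

>>> step_arm --motion '[{"claw": 18, "delta_pos": [10, 0, 0], "turn": 0}, {"claw": 18, "delta_pos": [20, 0, 0], "turn": 0}, {"claw": 18, "delta_pos": [25, 0, 0], "turn": 0}, {"claw": 18, "delta_pos": [25, 0, 0], "turn": 0}, {"claw": 18, "delta_pos": [20, 0, 0], "turn": 0}, {"claw": 18, "delta_pos": [12, 0, 0], "turn": 0}, {"claw": 18, "delta_pos": [0, 0, 0], "turn": 0}, {"claw": 18, "delta_pos": [0, 0, 0], "turn": 0}]'

```text
clock: 19.58
eef_pos: [489.4, -1.8, 238.9]
tcp_rot: [-3.141, 0.001, 0.889]
contact_force: [-0.0, -0.3, 0.1]
opening: 0.296
grasp_force: 24.7
```

Run:
```python
from h import *
s=sense(); print(s['clock'],s['eef_pos'],s['tcp_rot'],s['contact_force'],s['opening'],s['grasp_force'])
w=save('wrist','w7.png'); d=save('side','s18.png'); t=save('top','t7.png')
th=4.03; u=np.array([np.cos(th),np.sin(th)]);post=np.array([582,111.5])
e=s['eef_pos'];q=e[:2]-post; print('along',q@u,'lateral',u[0]*q[1]-u[1]*q[0])
tip=np.r_[post+111*u,259];print('tip pred px wrist',proj(w,tip),'seat',proj(w,np.r_[post+94*u,235.5]),'post',proj(w,[*post,275]),'loop',proj(w,[*e[:2],e[2]+29]))
o=np.zeros((420,800,3),np.uint8)
o[:,:400]=w['img'][:,80:480]
o[:,400:]=cv2.resize(d['img'][120:225,230:330],(400,420),interpolation=cv2.INTER_CUBIC)
cv2.imwrite('pics/h.png',o[:,:,::-1])
```

```text
19.5833 [489.43413297  -1.77981013 238.85219946] [-3.14110852e+00  8.02777943e-04  8.88870425e-01] [-0.019031   -0.26414139  0.10160031] 0.2961002376074908 24.67504721134901
along 146.2894288414074 lateral -0.3976574077384498
tip pred px wrist (np.float64(282.12469963846206), np.float64(217.68000394296342)) seat (np.float64(281.79397721308766), np.float64(166.66937253675178)) post (np.float64(284.1212267207104), np.float64(-194.4154210741615)) loop (np.float64(281.07412648161494), np.float64(306.3880620629567))
```

View pics/h.png

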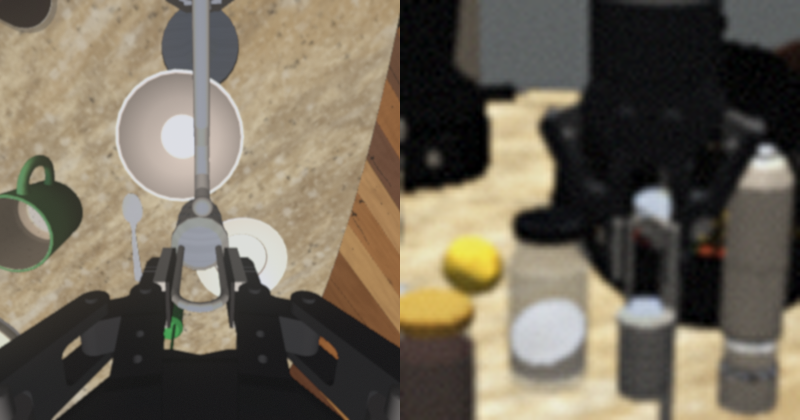

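This is the wrist view beside the side view. The hook tip is at wrist pixel (282,207) and the held loop at (281,300), and the bar runs straight up the picture, so lateral alignment is within about 1 mm. Next I'll move the loop inwards over the tip.

>>> step_arm --motion '[{"claw": 18, "delta_pos": [3, 0, 0], "turn": 0}, {"claw": 18, "delta_pos": [6, 0, 0], "turn": 0}, {"claw": 18, "delta_pos": [6, 0, 0], "turn": 0}, {"claw": 18, "delta_pos": [6, 0, 0], "turn": 0}, {"claw": 18, "delta_pos": [6, 0, 0], "turn": 0}, {"claw": 18, "delta_pos": [4, 0, 0], "turn": 0}, {"claw": 18, "delta_pos": [0, 0, 0], "turn": 0}]'

```text
clock: 20.32
eef_pos: [509.6, 22.8, 239.3]
tcp_rot: [3.141, -0.0, 0.888]
contact_force: [-0.1, 0.8, 0.7]
opening: 0.294
grasp_force: 24.7
```

>>> step_arm --motion '[{"claw": 18, "delta_pos": [3, 0, 0], "turn": 0}, {"claw": 18, "delta_pos": [5, 0, 0], "turn": 0}, {"claw": 18, "delta_pos": [5, 0, 0], "turn": 0}, {"claw": 18, "delta_pos": [5, 0, 0], "turn": 0}, {"claw": 18, "delta_pos": [3, 0, 0], "turn": 0}, {"claw": 18, "delta_pos": [1, 0, 0], "turn": 0}, {"claw": 18, "delta_pos": [0, 0, 0], "turn": 0}]'

```text
clock: 20.9
eef_pos: [523.0, 39.4, 239.3]
tcp_rot: [3.142, 0.0, 0.888]
contact_force: [-0.1, 0.8, 0.2]
opening: 0.295
grasp_force: 24.7
```

Run:
```python
from h import *
s=sense(); print(s['clock'],s['eef_pos'],s['tcp_rot'][2],s['contact_force'],s['wrist_torque'],s['opening'])
w=save('wrist','w8.png')
th=4.03; u=np.array([np.cos(th),np.sin(th)]);post=np.array([582,111.5]);q=s['eef_pos'][:2]-post; print('along',q@u)
print('tip px for tip at 111,109,107:',[np.round(proj(w,np.r_[post+x*u,255])) for x in (111,109,107)])
g=cv2.cvtColor(w['img'],cv2.COLOR_RGB2GRAY)
print(g[240:345:3,262:304:3])
```

```text
20.9 [523.01622434  39.37005967 239.25833627] 0.8881235428822811 [-0.05811311  0.82005411  0.19553536] [ 0.01016655  0.0369926  -0.05459588] 0.29451683813027657
along 93.17581146337209
tip px for tip at 111,109,107: [array([282., 322.]), array([282., 318.]), array([282., 315.])]
[[160 159 159 158 138 156 158 158 142 150 159 160 160 156]
 [154 158 158 159 135 150 158 155 129 150 159 157 154 151]
 [ 95 147 153 153 134 148 157 152 127 147 155 129  88 118]
 [ 78 139 152 152 132 148 157 153 128 151 153 114  81  98]
 [ 78 148 154 154 131 151 157 154 136 152 156 125  81  85]
 [ 79 154 156 156 135 154 158 157 138 155 158 142  81  78]
 [ 86 154 155 156 140 153 158 157 138 155 156 146  82  78]
 [ 94 153 153 153 137 153 158 157 138 153 154 144  83  80]
 [101 146 150 154 134 154 158 157 141 150 146 146  86  80]
 [113 146 152 145 129 153 158 158 141 156 194 213 113  81]
 [127 152 150 144 126 154 158 157 143 216 218 219 129  80]
 [136 149 146 145 140 153 158 157 143 217 219 220 152  79]
 [143 149 162 157 147 133 149 142 121 208 220 220 171  79]
 [144 148 163 164 152 130 147 141 118 210 220 221 185
[... 545 characters left out ...]
1 157 158 157 158 158 158 158 157 165 186 218 188]
 [144 146 162 158 132 153 160 154 149 126 214 223 223 224]
 [157 160 164 149 139 155 157 157 155 137 217 223 223 224]
 [157 163 153 149 143 155 158 157 156 158 222 222 223 224]
 [157 164 152 154 174 156 157 157 155 213 223 222 223 224]
 [167 172 167 163 183 173 162 168 163 171 217 223 224 224]
 [152 156 158 171 163 163 166 159 149 140 152 197 221 224]
 [ 90 163 168 177 161 161 152 147 148 140 149 156 165 184]
 [ 53 162 182 179 168 156 143 140 149 162 166 156 164 166]
 [ 51 164 179 180 165 161 163 146 146 166 172 167 171 175]
 [ 51 155 180 179 164 164 158 157 158 159 164 171 176 170]
 [ 50 143 167 164 173 168 155 165 168 165 170 176 180 179]]
```

The tip (rows 309–323) now lies outside the loop's top wire (rows 303–307) and the bar is centred in the loop, so I can lower it.

>>> step_arm --motion '[{"claw": 18, "delta_pos": [0, 0, 2], "turn": 0}, {"claw": 18, "delta_pos": [0, 0, 5], "turn": 0}, {"claw": 18, "delta_pos": [0, 0, 6], "turn": 0}, {"claw": 18, "delta_pos": [0, 0, 5], "turn": 0}, {"claw": 18, "delta_pos": [0, 0, 4], "turn": 0}, {"claw": 18, "delta_pos": [0, 0, 3], "turn": 0}, {"claw": 18, "delta_pos": [0, 0, 1], "turn": 0}, {"claw": 18, "delta_pos": [0, 0, 0], "turn": 0}]'

```text
clock: 21.62
eef_pos: [522.7, 39.1, 212.9]
tcp_rot: [-3.141, 0.0, 0.888]
contact_force: [0.9, -0.8, -1.5]
opening: 0.29
grasp_force: 24.7
```

>>> step_arm --motion '[{"claw": 18, "delta_pos": [0, 0, 0.7], "turn": 0}, {"claw": 18, "delta_pos": [0, 0, 0.7], "turn": 0}, {"claw": 18, "delta_pos": [0, 0, 0.7], "turn": 0}, {"claw": 18, "delta_pos": [0, 0, 0.7], "turn": 0}, {"claw": 18, "delta_pos": [0, 0, 0.5], "turn": 0}, {"claw": 18, "delta_pos": [0, 0, 0], "turn": 0}]'

```text
clock: 22.12
eef_pos: [522.8, 39.2, 209.9]
tcp_rot: [-3.142, 0.0, 0.888]
contact_force: [0.0, -0.1, -0.1]
opening: 0.293
grasp_force: 24.7
```

>>> step_arm --motion '[{"claw": 18, "delta_pos": [0, 0, 0.5], "turn": 0}, {"claw": 18, "delta_pos": [0, 0, 0.5], "turn": 0}, {"claw": 18, "delta_pos": [0, 0, 0.5], "turn": 0}, {"claw": 18, "delta_pos": [0, 0, 0.5], "turn": 0}, {"claw": 18, "delta_pos": [0, 0, 0], "turn": 0}]'

```text
clock: 22.53
eef_pos: [522.8, 39.1, 207.9]
tcp_rot: [-3.141, 0.0, 0.888]
contact_force: [-0.2, -0.2, 0.5]
opening: 0.292
grasp_force: 24.7
```

>>> step_arm --motion '[{"claw": 18, "delta_pos": [0, 0, 0.3], "turn": 0}, {"claw": 18, "delta_pos": [0, 0, 0.3], "turn": 0}, {"claw": 18, "delta_pos": [0, 0, 0.3], "turn": 0}, {"claw": 18, "delta_pos": [0, 0, 0], "turn": 0}]'

```text
clock: 22.87
eef_pos: [522.8, 39.1, 207.0]
tcp_rot: [-3.142, 0.0, 0.888]
contact_force: [0.3, -0.4, -1.2]
opening: 0.295
grasp_force: 24.7
```

>>> step_arm --motion '[{"claw": 18, "delta_pos": [0, 0, 0.3], "turn": 0}, {"claw": 18, "delta_pos": [0, 0, 0.3], "turn": 0}, {"claw": 18, "delta_pos": [0, 0, 0.3], "turn": 0}, {"claw": 18, "delta_pos": [0, 0, 0], "turn": 0}]'

```text
clock: 23.2
eef_pos: [523.0, 39.1, 206.4]
tcp_rot: [3.141, -0.0, 0.888]
contact_force: [-1.1, -0.6, 2.9]
opening: 0.289
grasp_force: 24.8
```

>>> step_arm --motion '[{"claw": 18, "delta_pos": [0, 0, 0.3], "turn": 0}, {"claw": 18, "delta_pos": [0, 0, 0.3], "turn": 0}, {"claw": 18, "delta_pos": [0, 0, 0], "turn": 0}]'

```text
clock: 23.45
eef_pos: [523.2, 39.1, 206.0]
tcp_rot: [3.141, -0.0, 0.888]
contact_force: [-1.9, -0.9, 6.2]
opening: 0.294
grasp_force: 25.2
```

The loop is seated, with the force rising to 6 N. I'll ease off a little and open the fingers.

>>> step_arm --motion '[{"claw": 18, "delta_pos": [0, 0, -0.3], "turn": 0}, {"claw": 18, "delta_pos": [0, 0, -0.2], "turn": 0}, {"claw": 18, "delta_pos": [0, 0, 0], "turn": 0}, {"claw": 27, "delta_pos": [0, 0, 0], "turn": 0}, {"claw": 30, "delta_pos": [0, 0, 0], "turn": 0}, {"claw": 36, "delta_pos": [0, 0, 0], "turn": 0}, {"claw": 44, "delta_pos": [0, 0, 0], "turn": 0}, {"claw": 50, "delta_pos": [0, 0, 0], "turn": 0}]'

```text
clock: 24.12
eef_pos: [522.7, 39.2, 205.9]
tcp_rot: [-3.141, 0.0, 0.888]
contact_force: [0.1, -0.5, 0.7]
opening: 0.582
grasp_force: 0.0
```

Run:
```python
from h import *
s=sense(); print(s['clock'],s['eef_pos'],s['contact_force'],s['opening'],s['grasp_force'])
w=save('wrist','w9.png'); g=cv2.cvtColor(w['img'],cv2.COLOR_RGB2GRAY)
print(g[270:345:4,200:364:6])
```

```text
24.1167 [522.69898746  39.17301849 205.89040283] [ 0.06699152 -0.49373018  0.74463605] 0.5817560070463617 0.0
[[ 55  62  78  67  45  45 170 159 169 179  77 155 148 151 152 124 135  78
  164 214 213 196  45  44  77  77  52  72]
 [ 58  77  78  49  45  44 172 164 156 174  76 148 156 151 152 124 168  82
  145 214 214 197  43  43  75  77  54  52]
 [ 44  77  77  44  43  44 155 149 163 139  75 144 140 148 150 131 212  88
  112 214 215 197  45  42  58  77  65  40]
 [ 54  76  74  41  43  42 149 146 161 101  73 148 137 148 149 144 214  98
   88 214 215 194  43  43  42  76  75  37]
 [ 91 166 120  41  43  44 155 161 149  85  74 142 136 147 150 152 214 113
   76 219 219 207  42  41  54 168 141  38]
 [ 43 115 147  40  40  61 146 146 148  84  82 158 157 151 153 154 215 124
   80 219 219 219  40  41  61 195  38  36]
 [ 41  52 134  41  39 100 137 148 154  91  77 153 158 151 153 153 215 114
   83 219 219 219  41  40  62 163  37  38]
 [ 40  40  44  41  39 132 136 147 148 130  90 145 151 151 152 154 181  87
  124 219 219 219  57  40  63  37  36  36]
 [ 38  38  41  44  38 131 143 142 137 144 143 113 104 
[... 533 characters left out ...]
 34  34  35  55 153 155 156 161 160 158 149 147 152 133 139 125 218 172
  219 219 219 219 219  89  39  35  33  32]
 [ 34  34  34  50 152 144 155 154 152 171 135 152 153 132 139 127 217 217
  168 213 218 215 176 157  35  34  33  32]
 [ 33  34  34  44 148 132 153 151 150 165 151 158 148 132 140 115 218 219
  219 207 193 203 219 214  34  34  31  31]
 [ 41  34  34  52 146 135 145 150 154 146 148 151 151 132 139 117 218 219
  219 219 220 220 220 221  32  33  31  45]
 [ 48  31  33  34 139 149 145 139 161 147 153 162 167 113 109 106 218 219
  219 219 220 220 220 207  33  31  31  57]
 [ 31  32  32  33 147 150 150 150  94  83 156 152 161  97  99  83 215 219
  219 219 220 220 220 154  33  32  30  29]]
```

The fingers are free on both sides of the loop, so I'll withdraw straight up.

>>> step_arm --motion '[{"claw": 50, "delta_pos": [0, 0, -3], "turn": 0}, {"claw": 50, "delta_pos": [0, 0, -8], "turn": 0}, {"claw": 50, "delta_pos": [0, 0, -15], "turn": 0}, {"claw": 50, "delta_pos": [0, 0, -20], "turn": 0}, {"claw": 50, "delta_pos": [0, 0, -25], "turn": 0}, {"claw": 50, "delta_pos": [0, 0, -25], "turn": 0}, {"claw": 50, "delta_pos": [0, 0, -20], "turn": 0}, {"claw": 50, "delta_pos": [0, 0, -10], "turn": 0}]'

```text
clock: 24.83
eef_pos: [523.9, 39.2, 335.7]
tcp_rot: [3.138, -0.003, 0.888]
contact_force: [0.6, 0.4, -0.1]
opening: 0.585
grasp_force: 0.0
```

>>> step_arm --motion '[{"claw": 50, "delta_pos": [-15, 0, 0], "turn": 0}, {"claw": 50, "delta_pos": [-30, 0, 0], "turn": 0}, {"claw": 50, "delta_pos": [-35, 0, 0], "turn": 0}, {"claw": 50, "delta_pos": [-35, 0, 0], "turn": 0}, {"claw": 50, "delta_pos": [-30, 0, 0], "turn": 0}, {"claw": 50, "delta_pos": [-15, 0, 0], "turn": 0}, {"claw": 50, "delta_pos": [0, 0, 0], "turn": 0}, {"claw": 50, "delta_pos": [0, 0, 0], "turn": 0}]'

```text
clock: 25.5
eef_pos: [420.9, -85.5, 331.5]
tcp_rot: [-3.141, 0.0, 0.886]
contact_force: [0.1, 0.1, -0.2]
opening: 0.585
grasp_force: 0.0
```

Run:
```python
from h import *
s=sense(); print(s['clock'],s['eef_pos'],s['contact_force'],s['opening'])
d=save('side','s20.png'); t=save('top','t20.png'); d2=save('side','s21.png')
# infuser predicted: underside z 120.5 below seat
for n,X in (('seat',[522.8,39,235]),('lid top',[522.8,39,180]),('can mid',[522.8,39,145]),('bottom',[522.8,39,120])): print(n,np.round(proj(d,X)))
df=cv2.absdiff(d['img'],load('side0')['img']).max(2); df2=cv2.absdiff(d['img'],d2['img']).max(2)
u,v=map(int,proj(d,[522.8,39,150])); print('still diff',df2[v-40:v+30,u-25:u+25].max())
print(df[v-42:v+24:3,u-21:u+22:3])
# bowl, jars unchanged in top view
a=load('top0')['img']
for n,X,r in (('sugar',[595,313,145],35),('honey',[470,267,112],36),('saucer',[465,-122,16],62),('bowl',[504,51,56],68)):
    c=np.array(proj(t,X)).astype(int); k=int(r*.47); 
    def cen(im,pick):
        p=im[c[1]-k-6:c[1]+k+7,c[0]-k-6:c[0]+k+7].astype(float); return p
    p,q=cen(a,0).mean(2),cen(t['img'],0).mean(2)
    sh,resp=cv2.phaseCorrelate(p,q,cv2.createHanningWindow(p.shape[::-1],cv2.CV_64F)); print(n,c,np.round(sh,2),round(resp,2))
```

```text
25.5 [420.87762363 -85.49611136 331.46464941] [ 0.0734146   0.08877035 -0.15932004] 0.5853006578654087
seat [294. 179.]
lid top [293. 199.]
can mid [293. 212.]
bottom [292. 220.]
still diff 28
[[  4   4   2   8   6   9 133 116 109 133 141 140 158   3  23]
 [  9  11   3  12   3   5  91   8  20  51  39  16   9   2  20]
 [  7   5   6  10   3  11  25  83  20  87  32  75  99  15  21]
 [  3   7   6   8   6   7  24  20  10 128  26  24  13  10  23]
 [  7   5   4  15   8   8  13  43  13   7  16  23   8   9  19]
 [ 29  24   9   5   7   7  34   1   2  14  19  11  23  24  21]
 [ 33  34  20   4   2   3  34   4   9  22  11   3   7  10  21]
 [ 34  33  34  17  10   6  30   3  10  18   4   7  11  10  20]
 [ 31  27  33  36  18   4  36   2  12  19  14   9   6  14  20]
 [ 34  33  33  30  34  30  30   3  12  15   6   3   3  16  23]
 [ 26  31  37  33  30  33  93  23  52  14   3   5   1  14  21]
 [ 28  27  33  34  32  30  61  61  71  83  13   3   3  20  20]
 [ 29  32  35  32  31  43  91  62  30  33  52  32  36  28  18]
 [ 29  34  34  31  34  36 174 164  99  94  44  31  34  34  34]
 [ 32  24  31  27  31  40 172 166  95 100  42  34  32  29  25]
 [ 28  23  36  32  33  38 176 169  83 100  45  36  31  22  21]
 [ 33  32  33  34  35  34 174 169  68 104  40  31  36  24  25]
 [ 34  31  35  35  29  35 171 170  65 122  32  34  35  23  26]
 [ 33  31  33  37  33  33  83 150  63  56  31  33  33  27  23]
 [ 30  36  32  35  33  30  33  31  19  33  34  32  33  35  34]
 [ 33  31  31  34  37  32  32  33  20  36  33  36  31  35  35]
 [ 28  21  34  33  35  31  32  21  39  34  35  33  33  31  30]]
sugar [149 141] [0.45 0.51] 0.89
honey [170 196] [0.54 0.6 ] 0.92
saucer [326 203] [-12.83 -15.33] 0.03
bowl [260 185] [0.61 0.57] 0.6
```

The infuser hangs in the dip, its can at side rows 204–220 where predicted, and the jars and bowl haven't moved. The saucer is hidden by the arm in this view. I'll let it settle, check stillness and hand in.

>>> step_arm --motion '[{"claw": 50, "delta_pos": [-20, 0, 0], "turn": 0}, {"claw": 50, "delta_pos": [-20, 20, 0], "turn": 0}, {"claw": 50, "delta_pos": [-20, 0, 0], "turn": 0}, {"claw": 50, "delta_pos": [0, 0, 0], "turn": 0}, {"claw": 50, "delta_pos": [0, 0, 0], "turn": 0}, {"claw": 50, "delta_pos": [0, 0, 0], "turn": 0}, {"claw": 50, "delta_pos": [0, 0, 0], "turn": 0}, {"claw": 50, "delta_pos": [0, 0, 0], "turn": 0}]'

```text
clock: 26.32
eef_pos: [399.9, -143.4, 332.0]
tcp_rot: [-3.141, -0.0, 0.889]
contact_force: [-0.5, -0.7, 0.8]
opening: 0.581
grasp_force: 0.0
```

>>> step_arm --motion '[{"claw": 50, "delta_pos": [0, 0, 0], "turn": 0}, {"claw": 50, "delta_pos": [0, 0, 0], "turn": 0}, {"claw": 50, "delta_pos": [0, 0, 0], "turn": 0}, {"claw": 50, "delta_pos": [0, 0, 0], "turn": 0}, {"claw": 50, "delta_pos": [0, 0, 0], "turn": 0}, {"claw": 50, "delta_pos": [0, 0, 0], "turn": 0}, {"claw": 50, "delta_pos": [0, 0, 0], "turn": 0}, {"claw": 50, "delta_pos": [0, 0, 0], "turn": 0}]'

```text
clock: 26.98
eef_pos: [399.5, -144.2, 332.1]
tcp_rot: [3.142, -0.0, 0.888]
contact_force: [0.9, -0.2, 0.4]
opening: 0.586
grasp_force: 0.0
```

Run:
```python
from h import *
fs=[]
for i in range(6):
    fs.append(grab_frame('side')['img'][168:224,275:312].astype(float))
sd=np.std(fs,0).mean(); print('noise',sd,[round(np.abs(f-fs[0]).mean(),2) for f in fs[1:]])
t=save('top','t21.png'); p=t['img'][175:235,295:360]; q=load('top0')['img'][175:235,295:360]
for im in (q,p):
    m=(im.min(2)>215).astype(np.uint8); M=cv2.moments(m,True); print('saucer',M['m10']/M['m00']+295,M['m01']/M['m00']+175,M['m00'])
print(sense()['clock'],sign_off())
```

```text
noise 1.6804541451762793 [np.float64(2.02), np.float64(2.21), np.float64(2.28), np.float64(2.39), np.float64(2.35)]
saucer 325.67620286085827 203.99804941482444 1538.0
saucer 326.05428747686614 204.07834669956816 1621.0
the job is handed in; nothing more can be done
27.3333 None
```

The hook is locked in the notch by the bowl and the infuser hangs still and free from its dip; I handed in at 27.3 s with no verdict returned, the bowl, saucer and jars had not moved in the top view, and I viewed 11 pictures, one over the limit of 10.

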